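# Shut, pin and clamp the hinged ingot mould

### The arm

A 7-joint arm with a two-finger parallel gripper is mounted at the origin on a cart in front of the work surface, level with it; the furniture and walls round the work are solid. World frame = base frame: x ahead of the robot, y to its left, z up, the work surface at z = 0. Lengths are in m, angles in rad, forces in N, time in s.
With the tool pointing down it reaches from about 0.4 to 0.85 m from the base axis. Payload 4.5 kg.
Tool frame: the origin (TCP) lies on the centre line of the jaws, within the pads' length; the fingertips stand 14 mm ahead of it and the grasp point (between the pads) lies 5 mm behind it (nose_length is the distance from the TCP to the fingertips, in m); x points along the fingers, y is the direction in which the jaws open and shut, and the axes are right-handed (so a half turn about x gives the same grasp; the last joint's range is limited). The gripper opens to 88 mm and grips with 3 to 60 N. Pads are 18 mm wide; open, the fingers measure 123 mm over their backs; the gripper's body (75 mm by 187 mm) begins 45 mm behind the grasp point.
Start: joints at [1.181, 0.689, -0.195, 1.565, 0.157, 0.902, -0.215], TCP at [0.257, -0.57, 0.253] pointing down, gripper open.
Joint ranges: [-3.01, 3.01], [-0.46, 2.08], [-1.47, 1.51], [0.13, 2.56], [-1, 4.14], [0.04, 2.09], [-2.66, 2.66]. Speed limits (rad/s): [2.57, 2.57, 3.14, 3.14, 3.14, 3.14, 3.14].

### API

Orientations are given as a unit quaternion [x, y, z, w].
In Python, from plant import get_state, snapshot, camera_params, finish_job, boxes_of, silhouettes, spot_point, nose_length gives the robot as it stands.
- The arm moves only by the tool apply_moves, never from a script. Its arguments are lists of equal length, an entry for each row: "delta_pos": the shift along the tool's x, y, z in cm, a list of three; "yaw": the turn about the tool's x in rad; "gripper": the opening in per cent of the stroke, from 0 (shut) to 100 (fully open). A call has 1 to 10 rows; each row is the pose to reach, as a shift and turn from the pose measured when the call began, along the tool's axes at that moment; what a row does not reach only later rows make up. A row lasts 1/12 s, in which the tool goes at most 41.7 mm and 7.16 degrees, less where a joint would pass 70% of its speed; a pose out of reach is approached as far as the arm can. A call with a gripper value outside its range is refused whole. The fingers move at their own pace and stop on an object; "force" is the grip in N (left out, the last holds). Time passes only in rows, so rows that repeat a pose let the fingers close. It gives the time, the measured TCP pose, the force and the opening at its end, in the units of the state.
- get_state(): the state, without advancing time (a new reading comes with each control period).
- snapshot(name): name is "side" or "top"; returns the picture (480x640x3 uint8, red, green, blue); there is no depth.
- camera_params(name): a dict with "fovy" (degrees; the focal length in pixels is half the picture's height over the tangent of half this angle, whatever the lens; pixels are square), "cx", "cy" (the principal point, pixels), "position" and "orientation" of the camera in the world. Camera axes: x right, y down, z forward; pixel columns grow to the right and rows downward; lengths in m; the calibration is good to about 2 mm. A picture is of the moment at which its call begins. camera_params takes no time and is no camera call.
- finish_job(): hands the job in, once; it reports no verdict.
Trained networks look in the newest picture that a camera, given by its name, has taken for a name from the list of things; names that differ only in an ending like _2 or _b are one class to them, and where a whole thing is asked for, a point or a joint stands for the part that bears it (a point fixed in the world has none). Each returns a list of dicts, best first, with "score" (0 to 1); they miss things now and then, are a little off and sometimes report something else, mostly with a low value. They report only what shows in the picture. A call takes as long as a camera call.
- boxes_of(thing, camera): "bbox" ([left, top, width, height] in pixels, round what is visible of it).
- silhouettes(thing, camera): "mask" (480x640 bool, what is visible of it) and "bbox" ([left, top, width, height] in pixels, round what is visible of it).
- spot_point(thing, camera): "pixel" ([column, row] in pixels: a listed point, or the origin of a listed thing).
The state is a dict: "clock": time; "q": joint angles; "qd": joint speeds; "joint_torque": joint torques, N m; "tool_pos": TCP position; "eef_rot": TCP orientation; "contact_force": force on the tool from outside, world axes, zero at the start; "moment": the same for the moment, N m; "opening": opening from 0.0 (shut) to 1.0 (fully open).
Only numpy, scipy, OpenCV 4.12 (cv2) and the standard library are available. Lean on these libraries where they do the work, as an engineer would, in place of code of your own. Each camera call takes 0.05 s, during which the arm holds its last target.

### The job

Close the hinged ingot mould by swinging its loose half fully shut against the fixed half, then take the locking pin with the plain round grip from the wooden stand, push it straight down through the lined-up lugs until its collar sits on the top lug, and let go of it. Then take hold of the mould across its two halves from above and finish there, still squeezing the halves firmly shut as if waiting for the pour: the program ends while holding. Leave the T-handled pin, the round tin and the small green rubber mould where they are.

Things in the scene. Friction and masses are not known exactly. Their poses are not given: they have to be found in the camera images.
- ingot_mould: steel ingot mould, fixed to the bench; origin under its foot, z up. Foot 10 mm thick: x -25 to 50, y -83 to 69 mm. Fixed half: plate 70 mm long (y -35 to 35), x 0 to 22 mm, top at z 70 mm. Upright hinge at x 0, y 47 mm (top z 74), pin lugs round x 0, y -65 mm. Shut, the swinging half lies at x -22 to 0, so the pair is 44 mm thick in x with plain upright outer faces; no springs
- mould_opening (a joint): opening angle of the swinging half about the upright hinge, rad: 0 = shut against the fixed half (end stop), larger = its free end swung out towards the mould's -x side, at most 1.3. Starts open. It moves against light friction (about 0.12 N m, so 1 to 2 N near its free end) and stays where it is left.
- swing_half: swinging steel half, 0.5 kg. Origin on the hinge axis at the mould's underside; its length runs along its own -y; outer face: plane x -22 mm, y -12 to -82 mm, z 12 to 70 mm. Its pin lug (an ear with a hole, z 23 to 33 mm, 26 mm square in plan) is centred at x 0, y -112 mm
- swing_face (a point): point on the outer face of the swinging half, 62 mm from the hinge along it, 45 mm above the bench: a good place to push
- seam_mid (a point): point in the seam of the fixed half, half-way along it (x 0, y 0 in the mould's frame), 50 mm above the bench; with the mould shut, a grasp here across the 44 mm holds both halves
- lug_hole (a point): centre of the mouth of the 12 mm round pin hole in the top lug, 44 mm above the bench, 30 mm from the end faces of the halves. Two fixed lugs, 26 mm square in plan, lie at z 34 to 44 mm and z 10 to 22 mm; the swinging half's ear comes between them when shut. The hole's floor is the foot, at z = 10 mm.
- pin_center (a point): middle of the upright steel locking pin, on its axis, half-way up its 70 mm. From the tip up: taper 5 to 10 mm wide over 9 mm, 10 mm shank to 32 mm, 22 mm wide collar from 32 to 36 mm, round grip 16 mm thick from 45 to 70 mm. About 0.06 kg. Starts in either hole of the stand, collar resting on top
- pin_tip (a point): lower end of the locking pin, on its axis (35 mm below its middle). With the pin home in the mould it is 12 mm above the bench.
- pin_stand: fixed wooden block, 50 x 130 x 42 mm, origin under its middle; two 12 mm upright through holes at y -37 and +37 mm
- tee_center (a point): middle of the other pin, which stays in the stand: short, with a T-bar handle 36 mm long and 9 mm thick, its top 33 mm above the stand
- tin: round light metal tin, 68 mm across, 13 mm high, loose; origin under its middle; leave it
- the_arm_lamp: desk lamp behind the mould, solid: its round shade hangs about 0.2 m wide, x 0.63 to 0.83 m, y -0.23 to -0.02 m, from 0.32 m above the bench up; it does not move. Keep the arm's wrist clear of it
- rubber_mould: small green rubber block mould, 40 x 50 x 18 mm, loose; origin under its middle; leave it

How it is judged:
By the outcome, as a careful person would: the job done as asked, in the order asked, and still so for the second after the job is handed in, while the arm keeps its last pose, push and grip.
It also fails if it takes over 61 s, if anything falls off the work surface, if the arm or the gripper's body presses on something with over 40 N, if the wrist force passes 120 N, or if a joint passes its speed limit or range.

## Working session

There is one attempt and no reset: what is moved stays moved. The work goes in short steps, Python scripts to look and compute and a tool call to move; the robot and the scene stay as the last step left them, time stands still between calls to the robot, and variables do not carry over. Pictures are saved under pics/ and viewed, and the job is handed in when it is done.

Besides the shell and the picture viewer there is one more tool, called after "Call:" by a JSON object that holds its "method" and its "body", one argument or row to a line. apply_moves: Moves the arm, as the interface text tells. Its arguments: {"type":"object","properties":{"delta_pos":{"type":"array"},"yaw":{"type":"array"},"gripper":{"type":"array"},"force":{"type":"number"}},"required":["delta_pos","yaw","gripper"]}

```bash
ls; mkdir -p pics
python3 - <<'E'
from plant import *
import cv2
print(get_state())
for c in("side","top"):
    print(camera_params(c))
    cv2.imwrite(f"pics/{c}0.png",snapshot(c)[:,:,::-1])
print(nose_length if not callable(nose_length) else nose_length())
E
```

```text
pics
{'clock': 0.0, 'q': array([ 1.18081537,  0.68995737, -0.19450235,  1.56636342,  0.1572841 ,
        0.90250935, -0.21507964]), 'qd': array([-0.00113283, -0.00205971,  0.00134417,  0.00080315,  0.00059964,
        0.00180582, -0.00079863]), 'joint_torque': array([-4.49623049e-04, -5.27568662e+01, -1.26730945e+00, -1.53430456e+01,
       -5.27472713e-02,  6.70788431e-03,  1.38703103e-04]), 'tool_pos': array([ 0.25670361, -0.56916867,  0.25192117]), 'eef_rot': array([-0.69110197, -0.14936811,  0.6914691 , -0.1481139 ]), 'contact_force': array([ 0.43517928,  0.28934345, -0.09983248]), 'moment': array([ 0.02745625, -0.05320364, -0.04637258]), 'opening': 0.9996173715207014}
{'fovy': 43.52306630166074, 'cx': 314.50488949239724, 'cy': 233.0837407888349, 'position': array([ 0.1725726 , -0.96106114,  0.54330108]), 'orientation': array([ 0.80419707, -0.2120262 ,  0.13332108, -0.53901527])}
{'fovy': 44.24199593507808, 'cx': 315.16592135141764, 'cy': 231.45777604376286, 'position': array([ 0.5171099 , -0.13543758,  1.19688983]), 'orientation': array([-0.70465278,  0.70780478, -0.03587149,  0.03449764])}
0.014
```

View pics/side0.png

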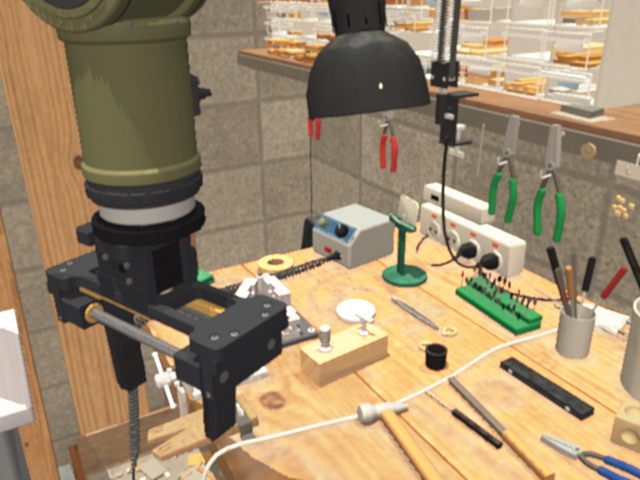

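View pics/top0.png

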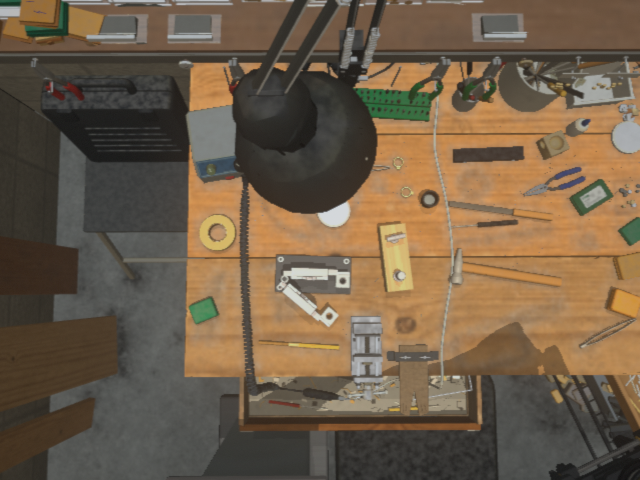

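```bash
cat > h.py <<'E'
from plant import *
import numpy as np, cv2
from scipy.spatial.transform import Rotation as R
def cam(n):
    p=camera_params(n); f=240/np.tan(np.radians(p['fovy'])/2)
    return f,p['cx'],p['cy'],np.array(p['position']),R.from_quat(p['orientation']).as_matrix()
def ray(n,px):
    f,cx,cy,o,M=cam(n); d=M@np.array([(px[0]-cx)/f,(px[1]-cy)/f,1]); return o,d/np.linalg.norm(d)
def onz(n,px,z):
    o,d=ray(n,px); return o+d*(z-o[2])/d[2]
def proj(n,P):
    f,cx,cy,o,M=cam(n); c=(np.array(P)-o)@M; return np.stack([cx+f*c[...,0]/c[...,2],cy+f*c[...,1]/c[...,2]],-1)
def tri(pa,pb):
    (o,d),(p,e)=ray('side',pa),ray('top',pb)
    A=np.stack([d,-e],1); s=np.linalg.lstsq(A,p-o,rcond=None)[0]
    a=o+s[0]*d;b=p+s[1]*e
    return (a+b)/2,np.linalg.norm(a-b)
def tool(w):
    "world shift(m) -> tool cm"
    return R.from_quat(get_state()['eef_rot']).inv().apply(w)*100
E
python3 - <<'E'
from h import *
im={c:snapshot(c)[:,:,::-1] for c in("top","side")}
cv2.imwrite("pics/t1.png",cv2.resize(im['top'][180:340,260:460],None,fx=4,fy=4,interpolation=cv2.INTER_CUBIC)[:600])
cv2.imwrite("pics/s1.png",cv2.resize(im['side'][260:400,220:420],None,fx=4,fy=4,interpolation=cv2.INTER_CUBIC)[:600])
for t in["ingot_mould","swing_face","seam_mid","lug_hole","pin_center","pin_tip","pin_stand","tee_center","tin","rubber_mould","swing_half"]:
    r={}
    for c in("top","side"):
        l=spot_point(t,c); r[c]=[(np.round(x['pixel'],1).tolist(),round(float(x['score']),2)) for x in l[:2]]
    print(t,r, [np.round(v,4) for v in tri(r['side'][0][0],r['top'][0][0])] if r['top'] and r['side'] else '')
print(get_state()['clock'])
E
```

```text
ingot_mould {'top': [([309.7, 280.1], 0.59)], 'side': []} 
swing_face {'top': [([304.8, 306.8], 0.75)], 'side': [([239.0, 306.0], 0.85)]} [array([ 0.486 , -0.1173,  0.0425]), np.float64(0.0008)]
seam_mid {'top': [([311.0, 281.1], 0.91)], 'side': [([269.6, 294.0], 0.68), ([197.5, 285.5], 0.22)]} [array([ 0.5364, -0.1301,  0.0574]), np.float64(0.003)]
lug_hole {'top': [([344.4, 282.5], 0.59)], 'side': [([284.6, 319.2], 0.88)]} [array([ 0.533 , -0.1948,  0.0424]), np.float64(0.0016)]
pin_center {'top': [([399.9, 273.9], 0.47)], 'side': [([325.9, 346.9], 0.62)]} [array([ 0.5486, -0.3026,  0.0457]), np.float64(0.0005)]
pin_tip {'top': [], 'side': []} 
pin_stand {'top': [([392.3, 260.8], 0.76)], 'side': [([343.1, 363.7], 0.96), ([323.6, 341.6], 0.5)]} [array([ 0.5792, -0.2957,  0.0008]), np.float64(0.0068)]
tee_center {'top': [([395.5, 236.3], 0.43)], 'side': [([356.1, 310.2], 0.6), ([363.3, 330.2], 0.52)]} [array([ 0.6151, -0.2882,  0.0821]), np.float64(0.0078)]
tin {'top': [([331.2, 209.2], 0.78)], 'side': [([356.0, 315.4], 0.75), ([202.7, 282.2], 0.64)]} [array([ 0.6845, -0.1719, -0.0072]), np.float64(0.0028)]
rubber_mould {'top': [([199.7, 309.7], 0.73)], 'side': [([199.9, 280.8], 0.56)]} [array([ 0.4827,  0.094 , -0.0022]), np.float64(0.0067)]
swing_half {'top': [([282.4, 276.3], 0.96)], 'side': []} 
1.3
```

View pics/t1.png

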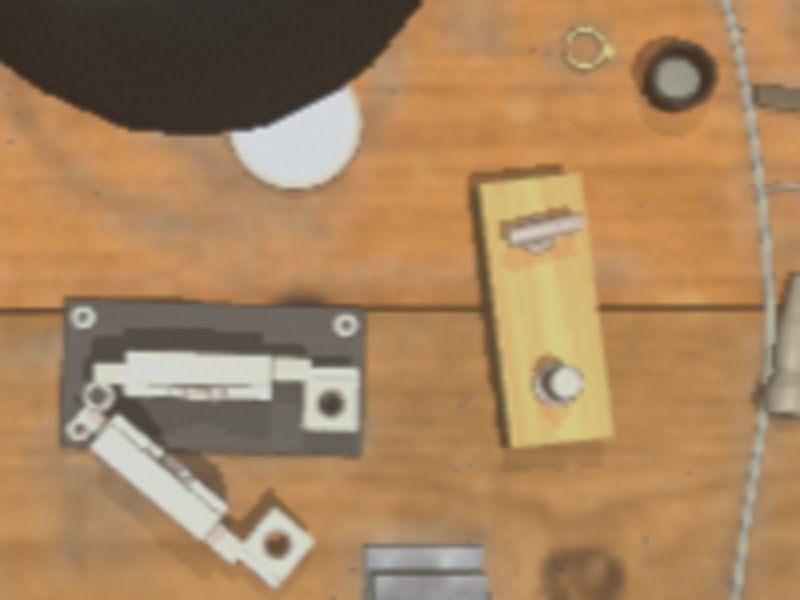

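View pics/s1.png

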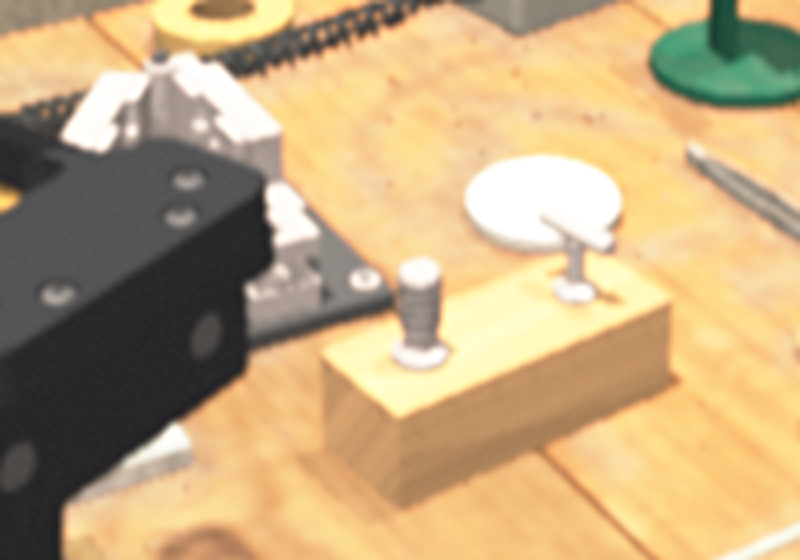

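```bash
cat >> h.py <<'E'
def cr(u,v,x0=260,y0=180,k=4): return ((u+.5)/k-.5+x0,(v+.5)/k-.5+y0)
E
python3 - <<'E'
from h import *
P=lambda u,v,z:onz('top',cr(u,v),z)
W=np.array([P(65,297,.01),P(366,308,.01),P(361,456,.01),P(61,446,.01)])[:,:2]
L=np.array([[50,69],[50,-83],[-25,-83],[-25,69]])/1e3
mw,ml=W.mean(0),L.mean(0);A=(L-ml);B=(W-mw)
th=np.arctan2((A[:,0]*B[:,1]-A[:,1]*B[:,0]).sum(),(A*B).sum())
Rm=np.array([[np.cos(th),-np.sin(th)],[np.sin(th),np.cos(th)]]);t=mw-Rm@ml
print('yaw',th,'origin',t,'res',np.round((L@Rm.T+t-W)*1e3,1).tolist())
f=lambda x,y:Rm@[x,y]+t
print('lug model',f(0,-.065),'hole px',P(331,403,.044))
print('hinge model',f(0,.047),'px',P(97,394,.074))
e=P(277,545,.033); h=f(0,.047); d=Rm.T@(e[:2]-h); print('ear',e,'dist',np.linalg.norm(d),'open',np.arctan2(-d[0],-d[1]))
print('seam',f(0,0))
print('pin top',P(565,385,.08))
S=np.array([P(478,184,.042),P(582,174,.042),P(613,437,.042),P(510,447,.042)]); print(np.round(S,4), S.mean(0))
for a in(0,1): print(np.linalg.norm(S[a]-S[a+1]))
print(P(545,232,.075))
# side check
for n,p in dict(lug=[*f(0,-.065),.044],hinge=[*h,.074]).items(): print(n,(proj('side',p)-[220,260]+.5)*4-.5)
pt=P(565,385,.08);print((proj('side',pt)-[220,260]+.5)*4-.5)
print(R.from_quat(get_state()['eef_rot']).as_matrix().round(3))
E
```

```text
yaw -0.038413267193399304 origin [ 0.53819612 -0.12567932] res [[0.1, 0.1], [0.5, -0.4], [-0.4, -0.8], [-0.2, 1.1]]
lug model [ 0.53569987 -0.19063137] hole px [ 0.53634775 -0.19046702  0.044     ]
hinge model [ 0.5400011  -0.07871399] px [ 0.54060078 -0.07814148  0.074     ]
ear [ 0.46753881 -0.16399021  0.033     ] dist 0.1119053972337161 open 0.6659275906136657
seam [ 0.53819612 -0.12567932]
pin top [ 0.54371308 -0.29924481  0.08      ]
[[ 0.6435 -0.2639  0.042 ]
 [ 0.6482 -0.3152  0.042 ]
 [ 0.5193 -0.3277  0.042 ]
 [ 0.5146 -0.2775  0.042 ]] [ 0.5813846  -0.29605492  0.042     ]
0.05149797569403498
0.12952646890691408
[ 0.61666873 -0.2918174   0.075     ]
lug [259.27369989 228.63834413]
hinge [152.73853502  54.33325253]
[407.75976535 268.58501037]
[[ 0.     0.411 -0.912]
 [-0.    -0.912 -0.411]
 [-1.     0.    -0.   ]]
```

Call:
{"method": "apply_moves", "body": {
  "delta_pos": [
    [0,-2.85,-2.9],
    [0,-5.7,-5.8],
    [0,-8.55,-8.7],
    [0,-11.4,-11.6],
    [0,-14.25,-14.5],
    [0,-17.1,-17.4],
    [0,-19.95,-20.3],
    [0,-22.8,-23.2],
    [0,-25.65,-26.1],
    [0,-28.5,-29.0]
  ],
  "yaw": [-0.11,-0.22,-0.33,-0.44,-0.55,-0.66,-0.77,-0.88,-0.99,-1.108],
  "gripper": [0,0,0,0,0,0,0,0,0,0],
  "force": 20
}}

```text
clock: 2.13
tool_pos: [0.4047, -0.189, 0.253]
eef_rot: [0.508, 0.491, -0.508, 0.492]
contact_force: [0.2, -0.8, 0.3]
opening: 0.268
```

```bash
cat >> h.py <<'E'
TH=-0.0384; O=np.array([0.5382,-0.1257])
Rm=np.array([[np.cos(TH),-np.sin(TH)],[np.sin(TH),np.cos(TH)]])
def mw(x,y,z): return np.array([*(Rm@[x/1e3,y/1e3]+O),z/1e3])  # mould mm -> world
def st(tgt=None):
    s=get_state(); M=R.from_quat(s['eef_rot']).as_matrix()
    p=s['tool_pos']; m=(Rm.T@(p[:2]-O))*1e3
    print('t',round(s['clock'],2),'p',p.round(4),'mould',m.round(1),round(p[2]*1e3,1),'toolx',M[:,0].round(3),'y-ang deg',round(np.degrees(np.arctan2(M[1,1],M[0,1])),2),'F',s['contact_force'].round(1),'open',round(float(s['opening']),3),'q',s['q'].round(2))
    if tgt is not None: print('delta cm',(M.T@(np.array(tgt)-p)*100).round(2))
E
python3 -c "
from h import *
st(mw(-105,12,250));st(mw(-105,12,45))"
```

```text
t 2.13 p [ 0.4047 -0.189   0.253 ] mould [-131.   -68.4] 253.0 toolx [ 0.001 -0.001 -1.   ] y-ang deg -1.95 F [ 0.2 -0.8  0.3] open 0.268 q [ 0.67  0.49 -0.5   2.07  0.38  0.66 -0.11]
delta cm [ 0.3   2.63 -8.03]
t 2.13 p [ 0.4047 -0.189   0.253 ] mould [-131.   -68.4] 253.0 toolx [ 0.001 -0.001 -1.   ] y-ang deg -1.95 F [ 0.2 -0.8  0.3] open 0.268 q [ 0.67  0.49 -0.5   2.07  0.38  0.66 -0.11]
delta cm [20.8   2.62 -8.04]
```

Call:
{"method": "apply_moves", "body": {
  "delta_pos": [
    [0.5,1.2,-4.0],
    [3.5,2.6,-7.0],
    [7.0,2.6,-8.0],
    [10.5,2.6,-8.0],
    [14,2.6,-8.0],
    [17,2.6,-8.0],
    [19.5,2.6,-8.0],
    [20.8,2.6,-8.0],
    [20.8,2.6,-8.0]
  ],
  "yaw": [0,0,0,0,0,0,0,0,0],
  "gripper": [0,0,0,0,0,0,0,0,0]
}}

```text
clock: 2.88
tool_pos: [0.4328, -0.11, 0.0426]
eef_rot: [-0.507, -0.492, 0.51, -0.491]
contact_force: [0.1, -0.1, 0.2]
opening: 0.004
```

```bash
python3 -c "
from h import *
st(mw(-42,-15,45))
im=snapshot('top')[:,:,::-1];cv2.imwrite('pics/t2.png',cv2.resize(im[200:350,250:450],None,fx=4,fy=4))
im=snapshot('side')[:,:,::-1];cv2.imwrite('pics/s2.png',im)"
```

```text
t 2.88 p [ 0.4328 -0.11    0.0426] mould [-105.9   11.6] 42.6 toolx [-0.004 -0.002 -1.   ] y-ang deg -1.89 F [ 0.1 -0.1  0.2] open 0.004 q [ 0.17  0.89 -0.04  2.23  1.02  0.04 -0.91]
delta cm [-0.26  6.37  2.7 ]
```

View pics/t2.png

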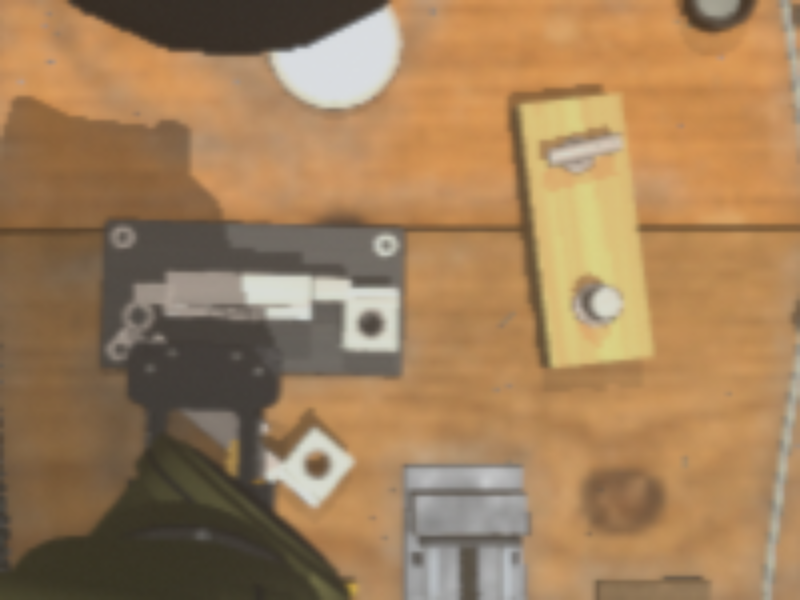

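View pics/s2.png

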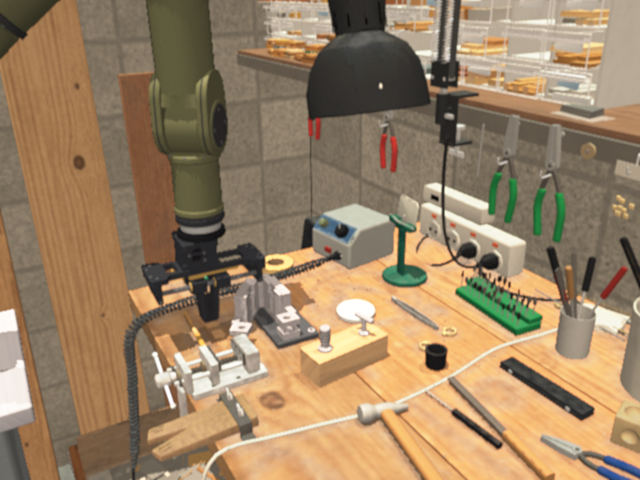

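Call:
{"method": "apply_moves", "body": {
  "delta_pos": [
    [-0.1,0.7,0.2],
    [-0.2,1.4,0.4],
    [-0.26,2.1,0.6],
    [-0.26,2.8,0.9],
    [-0.26,3.5,1.3],
    [-0.26,4.3,1.8],
    [-0.26,5.1,2.3],
    [-0.26,5.8,2.7],
    [-0.26,6.2,2.7],
    [-0.26,6.2,2.7]
  ],
  "yaw": [0,0,0,0,0,0,0,0,0,0],
  "gripper": [0,0,0,0,0,0,0,0,0,0]
}}

```text
clock: 3.82
tool_pos: [0.4949, -0.1395, 0.0473]
eef_rot: [-0.508, -0.491, 0.508, -0.492]
contact_force: [-0.7, -0.3, 0.8]
opening: 0.006
```

```bash
python3 -c "
from h import *
st(mw(-39.5,-15,45))
im=snapshot('top')[:,:,::-1];cv2.imwrite('pics/t3.png',cv2.resize(im[200:350,250:450],None,fx=4,fy=4))"
```

```text
t 3.82 p [ 0.4949 -0.1395  0.0473] mould [-42.7 -15.5] 47.3 toolx [-0. -0. -1.] y-ang deg -1.94 F [-0.7 -0.3  0.8] open 0.006 q [ 0.4   0.92 -0.35  2.02  0.89  0.36 -0.72]
delta cm [ 0.23  0.32 -0.05]
```

View pics/t3.png

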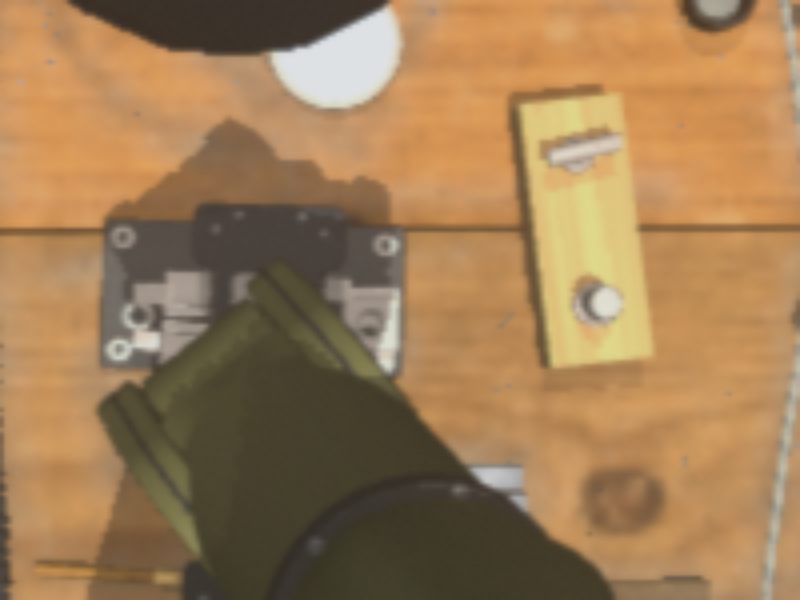

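Call:
{"method": "apply_moves", "body": {
  "delta_pos": [
    [0.2,0.1,0],
    [0.2,0.2,0],
    [0.2,0.3,0],
    [0.2,0.35,0],
    [0.2,0.35,0]
  ],
  "yaw": [0,0,0,0,0],
  "gripper": [0,0,0,0,0]
}}

```text
clock: 4.28
tool_pos: [0.4983, -0.139, 0.0453]
eef_rot: [-0.508, -0.492, 0.508, -0.492]
contact_force: [-2.4, -1.7, 1.6]
opening: 0.007
```

Call:
{"method": "apply_moves", "body": {
  "delta_pos": [
    [0,0.1,0],
    [0,0.2,0],
    [0,0.2,0],
    [0,0.2,0]
  ],
  "yaw": [0,0,0,0],
  "gripper": [0,0,0,0]
}}

```text
clock: 4.62
tool_pos: [0.4996, -0.1394, 0.0453]
eef_rot: [-0.508, -0.492, 0.509, -0.492]
contact_force: [-4.8, -1.7, 2.5]
opening: 0.002
```

Call:
{"method": "apply_moves", "body": {
  "delta_pos": [
    [0,0.1,0],
    [0,0.2,0],
    [0,0.25,0],
    [0,0.25,0]
  ],
  "yaw": [0,0,0,0],
  "gripper": [0,0,0,0]
}}

```text
clock: 4.95
tool_pos: [0.4996, -0.1395, 0.0452]
eef_rot: [-0.506, -0.493, 0.51, -0.491]
contact_force: [-8.1, -0.4, 7.6]
opening: 0.007
```

Call:
{"method": "apply_moves", "body": {
  "delta_pos": [
    [0,-1.5,0],
    [-3,-2.5,0],
    [-6.5,-3.5,0],
    [-10,-4,2],
    [-13,-4,5],
    [-13,-4,8],
    [-13,-4,10]
  ],
  "yaw": [0,0,0,0,0,0,0],
  "gripper": [0,0,0,10,50,50,50]
}}

```text
clock: 5.53
tool_pos: [0.4598, -0.241, 0.1781]
eef_rot: [-0.508, -0.49, 0.509, -0.493]
contact_force: [0.1, -0.6, -1.1]
opening: 0.284
```

Run:
```python
from h import *
st()
im=snapshot('top')[:,:,::-1];cv2.imwrite('pics/t4.png',cv2.resize(im[200:350,250:450],None,fx=4,fy=4,interpolation=cv2.INTER_CUBIC))
im=snapshot('side')[:,:,::-1];cv2.imwrite('pics/s4.png',cv2.resize(im[260:400,220:420],None,fx=4,fy=4,interpolation=cv2.INTER_CUBIC))
for t in["lug_hole","pin_center","tee_center","swing_face"]:
    for c in("top","side"):
        print(t,c,[(np.round(x['pixel'],1).tolist(),round(float(x['score']),2)) for x in spot_point(t,c)[:2]])
```

```text
t 5.53 p [ 0.4598 -0.241   0.1781] mould [ -73.9 -118.2] 178.1 toolx [ 0.002 -0.004 -1.   ] y-ang deg -1.98 F [ 0.1 -0.6 -1.1] open 0.284 q [ 0.77  0.73 -0.63  1.95  0.67  0.68 -0.31]
lug_hole top [([285.1, 275.0], 0.53)]
lug_hole side [([287.4, 318.6], 0.8), ([269.2, 294.0], 0.61)]
pin_center top [([343.7, 282.0], 0.35)]
pin_center side [([323.5, 345.5], 0.61), ([260.4, 312.1], 0.16)]
tee_center top [([396.3, 238.1], 0.54)]
tee_center side [([365.5, 330.5], 0.82)]
swing_face top [([314.8, 292.0], 0.74)]
swing_face side [([261.6, 307.5], 0.93)]
```

View pics/t4.png

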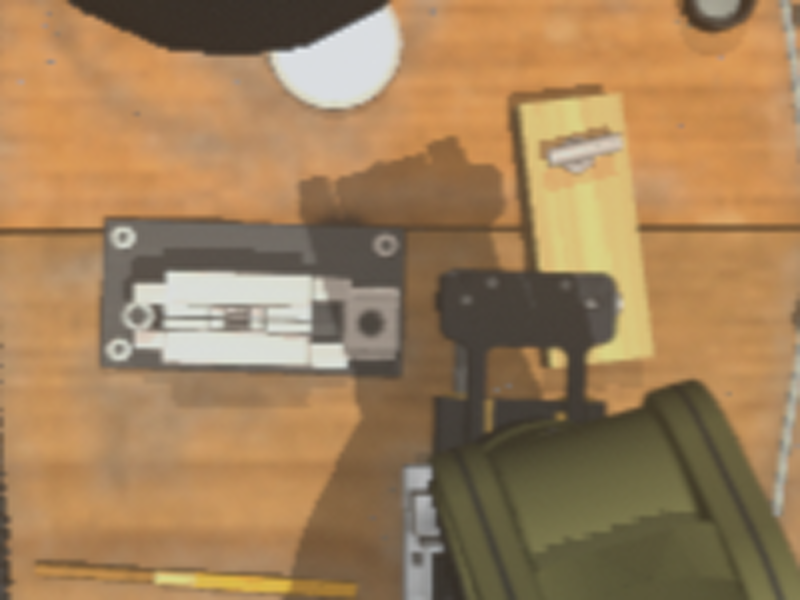

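View pics/s4.png

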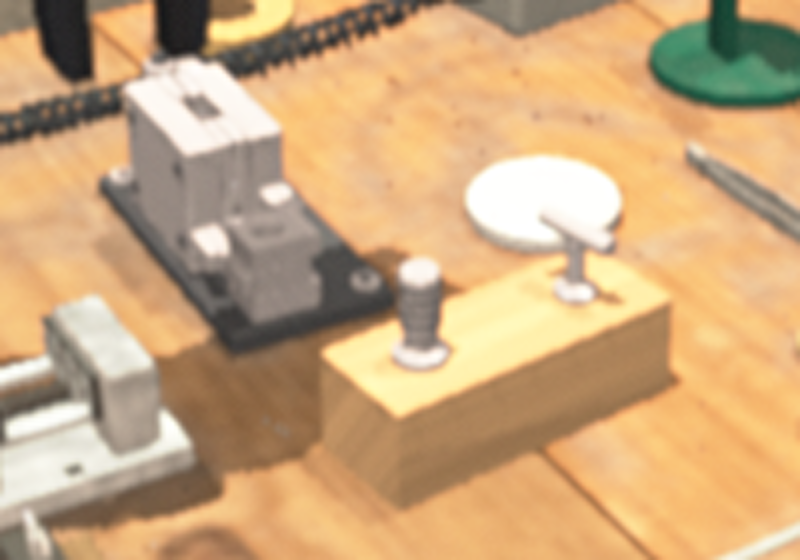

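```bash
python3 -c "
from h import *
st([.544,-.2995,.11]);st([.544,-.2995,.066])"
```

```text
t 6.03 p [ 0.4576 -0.2367  0.1756] mould [ -76.3 -114. ] 175.6 toolx [-0.006 -0.001 -1.   ] y-ang deg -1.74 F [ 0.3 -0.5 -0.5] open 0.499 q [ 0.76  0.73 -0.62  1.95  0.67  0.68 -0.31]
delta cm [6.51 8.87 6.01]
t 6.03 p [ 0.4576 -0.2367  0.1756] mould [ -76.3 -114. ] 175.6 toolx [-0.006 -0.001 -1.   ] y-ang deg -1.74 F [ 0.3 -0.5 -0.5] open 0.499 q [ 0.76  0.73 -0.62  1.95  0.67  0.68 -0.31]
delta cm [10.91  8.89  6.01]
```

Call:
{"method": "apply_moves", "body": {
  "delta_pos": [
    [0,3,2],
    [1,6,4],
    [3,8.5,5.7],
    [5.5,8.9,6.0],
    [6.5,8.9,6.0],
    [6.5,8.9,6.0]
  ],
  "yaw": [0,0,0,0,0,0],
  "gripper": [50,50,50,50,50,50]
}}

```text
clock: 6.53
tool_pos: [0.5422, -0.2979, 0.1073]
eef_rot: [-0.505, -0.496, 0.51, -0.489]
contact_force: [-1.5, 0.9, 0.8]
opening: 0.5
```

Run:
```python
from h import *
st([.544,-.2995,.066])
im=snapshot('side')[:,:,::-1];cv2.imwrite('pics/s5.png',cv2.resize(im[240:390,220:420],None,fx=4,fy=4,interpolation=cv2.INTER_CUBIC))
s=get_state();M=R.from_quat(s['eef_rot']).as_matrix()
print((proj('side',s['tool_pos']+.014*M[:,0])-[220,240]+.5)*4-.5)
```

```text
t 6.53 p [ 0.5422 -0.2979  0.1073] mould [  10.6 -172. ] 107.3 toolx [-0.011  0.002 -1.   ] y-ang deg -1.67 F [-1.5  0.9  0.8] open 0.5 q [ 0.74  0.93 -0.59  1.67  0.7   0.77 -0.21]
delta cm [4.13 0.23 0.16]
[403.14541196 311.57921295]
```

View pics/s5.png

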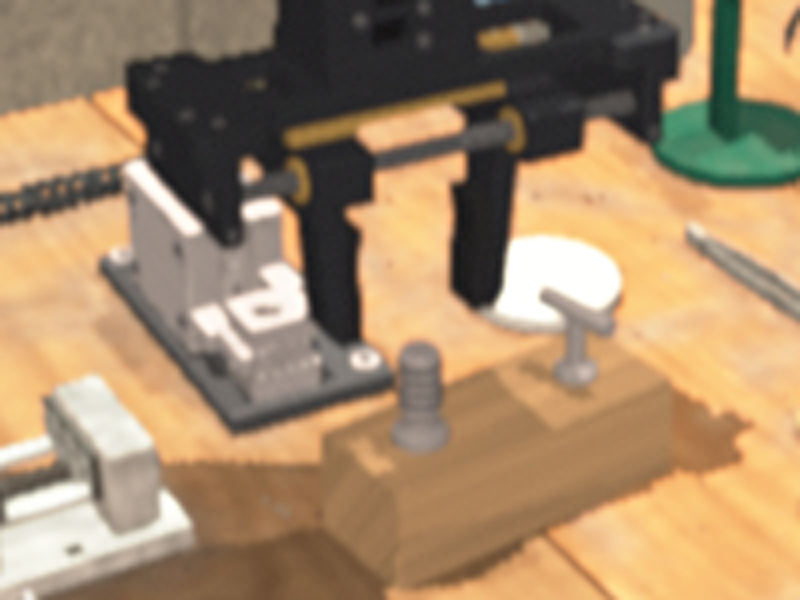

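Call:
{"method": "apply_moves", "body": {
  "delta_pos": [
    [1,0.15,0.15],
    [2,0.2,0.15],
    [3,0.2,0.15],
    [4,0.2,0.15],
    [4.1,0.2,0.15],
    [4.1,0.2,0.15]
  ],
  "yaw": [0,0,0,0,0,0],
  "gripper": [50,50,50,50,50,50]
}}

```text
clock: 7.08
tool_pos: [0.5439, -0.2991, 0.0672]
eef_rot: [-0.505, -0.496, 0.509, -0.49]
contact_force: [-0.0, -0.7, 0.2]
opening: 0.499
```

Run:
```python
from h import *
st([.544,-.2995,.066])
im=snapshot('side')[:,:,::-1];cv2.imwrite('pics/s6.png',cv2.resize(im[240:390,220:420],None,fx=4,fy=4,interpolation=cv2.INTER_CUBIC))
```

```text
t 7.08 p [ 0.5439 -0.2991  0.0672] mould [  12.3 -173.1] 67.2 toolx [-0.011  0.002 -1.   ] y-ang deg -1.62 F [-0.  -0.7  0.2] open 0.499 q [ 0.72  0.99 -0.55  1.68  0.75  0.71 -0.25]
delta cm [0.12 0.02 0.04]
```

View pics/s6.png

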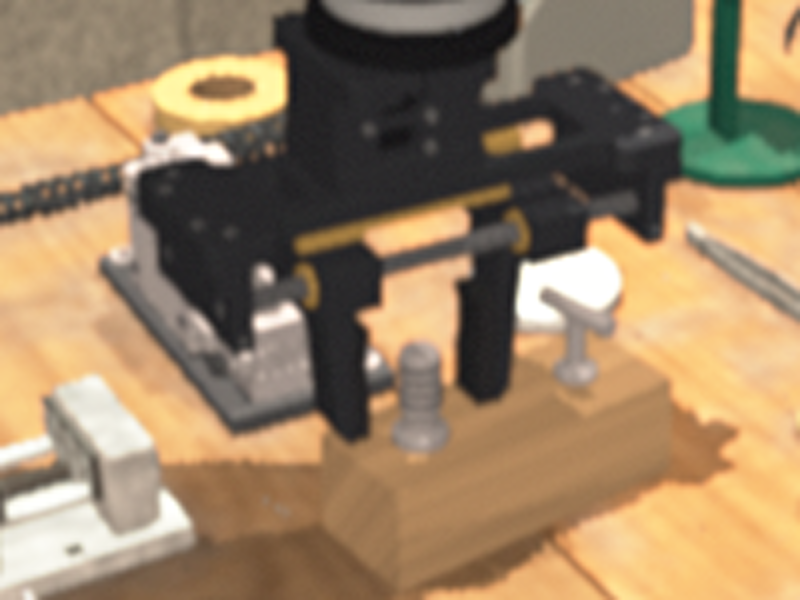

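Call:
{"method": "apply_moves", "body": {
  "delta_pos": [
    [0,0,0],
    [0,0,0],
    [0,0,0],
    [0,0,0],
    [0,0,0],
    [0,0,0],
    [0,0,0]
  ],
  "yaw": [0,0,0,0,0,0,0],
  "gripper": [0,0,0,0,0,0,0],
  "force": 25
}}

```text
clock: 7.72
tool_pos: [0.5448, -0.2993, 0.0681]
eef_rot: [-0.505, -0.495, 0.509, -0.49]
contact_force: [0.8, -1.0, 1.7]
opening: 0.173
```

Call:
{"method": "apply_moves", "body": {
  "delta_pos": [
    [-1,0,0],
    [-2.5,0,0],
    [-4,0,0],
    [-5.5,0,0],
    [-6.5,0,-1],
    [-6.5,0,-3],
    [-6.5,-0.1,-5],
    [-6.5,-0.1,-6.5],
    [-6.5,-0.1,-7],
    [-6.5,-0.1,-7]
  ],
  "yaw": [0,0,0,0,0,0,0,0,0,0],
  "gripper": [0,0,0,0,0,0,0,0,0,0]
}}

```text
clock: 8.55
tool_pos: [0.5465, -0.227, 0.1337]
eef_rot: [-0.504, -0.496, 0.508, -0.491]
contact_force: [-0.5, 0.1, -0.2]
opening: 0.169
```

Run:
```python
from h import *
st([.536,-.1905,.115])
im=snapshot('side')[:,:,::-1];cv2.imwrite('pics/s7.png',cv2.resize(im[230:380,200:400],None,fx=4,fy=4,interpolation=cv2.INTER_CUBIC))
s=get_state();M=R.from_quat(s['eef_rot']).as_matrix()
tip=s['tool_pos']+.058*M[:,0]
print(tip,(proj('side',tip)-[200,230]+.5)*4-.5,(proj('side',[.536,-.1905,.044])-[200,230]+.5)*4-.5)
for t in["lug_hole","pin_center","pin_tip"]:
    print(t,[(np.round(x['pixel'],1).tolist(),round(float(x['score']),2)) for x in spot_point(t,'side')[:2]])
```

```text
t 8.55 p [ 0.5465 -0.227   0.1337] mould [  12.2 -100.9] 133.7 toolx [-0.009  0.002 -1.   ] y-ang deg -1.42 F [-0.5  0.1 -0.2] open 0.169 q [ 0.65  0.87 -0.6   1.75  0.68  0.75 -0.33]
delta cm [ 1.89 -1.12 -3.62]
[ 0.54579242 -0.22887958  0.07544861] [403.34664683 315.11180228] [339.79255608 348.30411559]
lug_hole [([286.5, 320.9], 0.98)]
pin_center [([299.4, 284.5], 0.83)]
pin_tip [([301.2, 309.9], 0.56), ([271.1, 295.7], 0.39)]
```

View pics/s7.png

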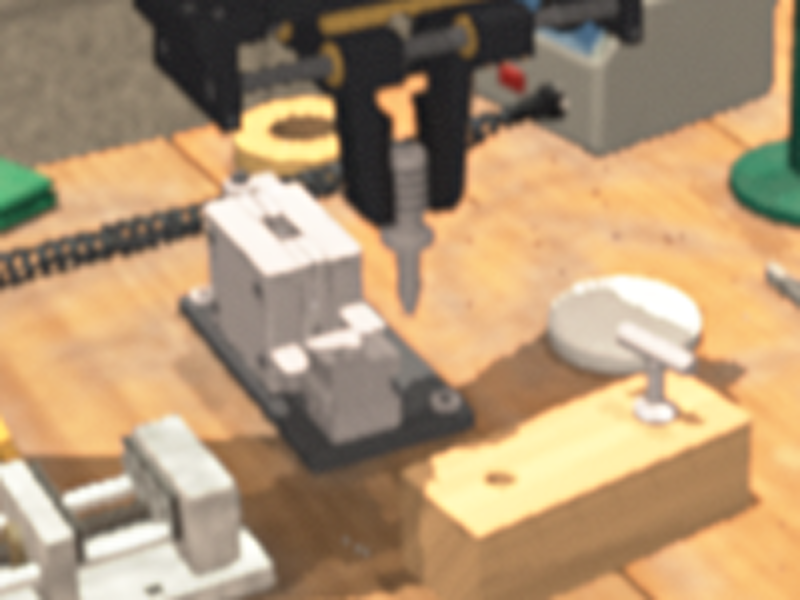

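Call:
{"method": "apply_moves", "body": {
  "delta_pos": [
    [0,-0.3,-1],
    [0,-0.6,-2],
    [0,-0.9,-3],
    [0.5,-1.0,-3.6],
    [1.0,-1.0,-3.6],
    [1.5,-1.0,-3.6],
    [1.5,-1.0,-3.6]
  ],
  "yaw": [0,0,0,0,0,0,0],
  "gripper": [0,0,0,0,0,0,0]
}}

```text
clock: 9.33
tool_pos: [0.5362, -0.1949, 0.1168]
eef_rot: [-0.505, -0.495, 0.51, -0.49]
contact_force: [-0.5, -0.5, -0.8]
opening: 0.171
```

Run:
```python
from h import *
P=[];Q=[]
for i in range(6):
    im=snapshot('side' if i else 'top')[:,:,::-1]
    if i==0: cv2.imwrite('pics/t8.png',cv2.resize(im[200:350,250:450],None,fx=4,fy=4,interpolation=cv2.INTER_CUBIC))
    s=get_state();P.append(s['tool_pos']);Q.append(R.from_quat(s['eef_rot']).as_matrix()[:,0])
P=np.array(P);print(P.mean(0),P.std(0),np.mean(Q,0))
st([.5365,-.1903,.115])
cv2.imwrite('pics/s8.png',cv2.resize(im[250:350,230:330],None,fx=6,fy=6,interpolation=cv2.INTER_CUBIC))
print((proj('side',[.536,-.1905,.044])-[230,250]+.5)*6-.5)
p=P.mean(0)+[-.0008,-.0002,-.057];print(p,(proj('side',p)-[230,250]+.5)*6-.5)
```

```text
[ 0.53691172 -0.19511269  0.11785455] [2.34042628e-04 7.01091868e-05 3.41459810e-04] [-9.48158868e-03 -9.48701034e-05 -9.99954801e-01]
t 9.63 p [ 0.5371 -0.195   0.1182] mould [  1.6 -69.3] 118.2 toolx [-0.009 -0.    -1.   ] y-ang deg -1.79 F [-0.4  0.5 -0.4] open 0.168 q [ 0.59  0.87 -0.56  1.82  0.71  0.68 -0.43]
delta cm [ 0.32 -0.07 -0.47]
[329.93883413 402.70617339]
[ 0.53611172 -0.19531269  0.06085455] [336.20461606 355.79775139]
```

View pics/s8.png

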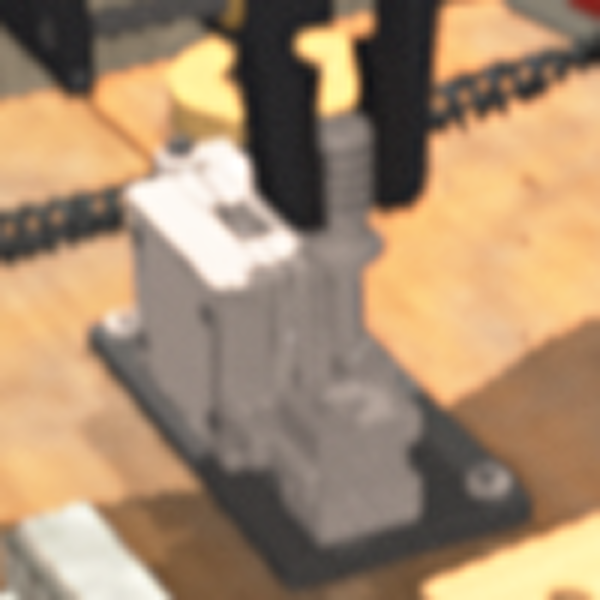

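View pics/t8.png

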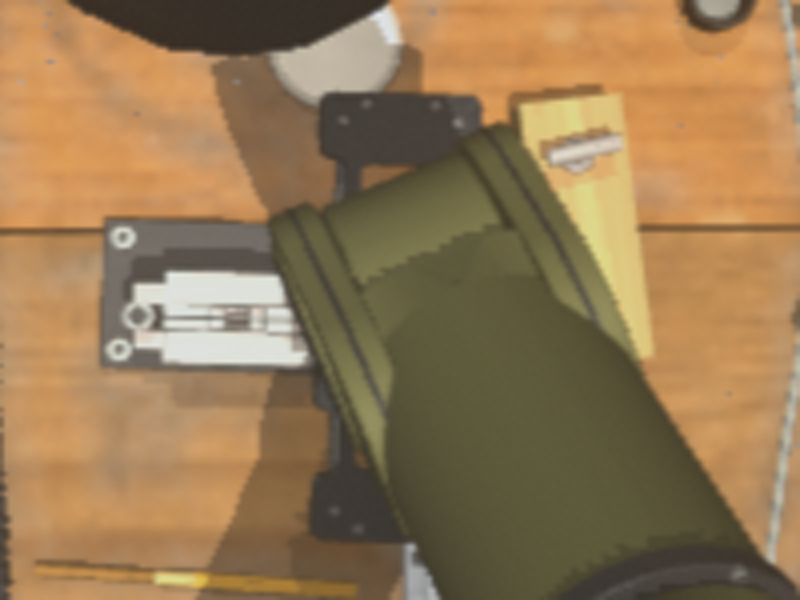

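Run:
```python
from h import *
im=snapshot('side')[:,:,::-1]
c=im[295:350,265:315].astype(float); c=np.clip((c-c.min())/(np.percentile(c,90)-c.min()),0,1)*255
cv2.imwrite('pics/s9.png',cv2.resize(c.astype(np.uint8),None,fx=10,fy=10,interpolation=cv2.INTER_CUBIC))
def q(p):return (proj('side',p)-[265,295]+.5)*10-.5
print(q([.536,-.1905,.044]), [q(mw(x,y,44)).round() .tolist()for x,y in((-13,-78),(13,-78),(13,-52),(-13,-52))])
```

```text
[200.23139021 221.51028898] [[158.0, 279.0], [305.0, 239.0], [239.0, 168.0], [94.0, 206.0]]
```

View pics/s9.png

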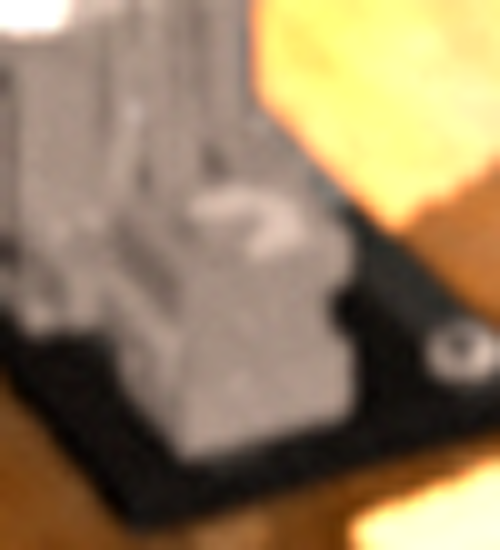

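Call:
{"method": "apply_moves", "body": {
  "delta_pos": [
    [0,-0.05,-0.3],
    [0,-0.05,-0.48],
    [0,-0.05,-0.48],
    [0.5,-0.05,-0.48],
    [1.0,-0.05,-0.48],
    [1.3,-0.05,-0.48],
    [1.3,-0.05,-0.48]
  ],
  "yaw": [0,0,0,0,0,0,0],
  "gripper": [0,0,0,0,0,0,0]
}}

```text
clock: 10.27
tool_pos: [0.536, -0.1901, 0.1042]
eef_rot: [-0.505, -0.495, 0.51, -0.49]
contact_force: [-0.3, 0.3, -1.1]
opening: 0.17
```

Run:
```python
from h import *
P=[]
for i in range(5):
    im=snapshot('side')[:,:,::-1]
    P.append(get_state()['tool_pos'])
print(np.mean(P,0));st()
c=im[290:345,265:315].astype(float); c=np.clip((c-c.min())/(np.percentile(c,90)-c.min()),0,1)*255
cv2.imwrite('pics/s10.png',cv2.resize(c.astype(np.uint8),None,fx=10,fy=10,interpolation=cv2.INTER_CUBIC))
```

```text
[ 0.53655317 -0.19011061  0.10505839]
t 10.52 p [ 0.5367 -0.1901  0.1054] mould [  1.  -64.4] 105.4 toolx [-0.009  0.    -1.   ] y-ang deg -1.78 F [-0.4  0.2 -0.1] open 0.172 q [ 0.57  0.88 -0.55  1.83  0.73  0.65 -0.45]
```

View pics/s10.png

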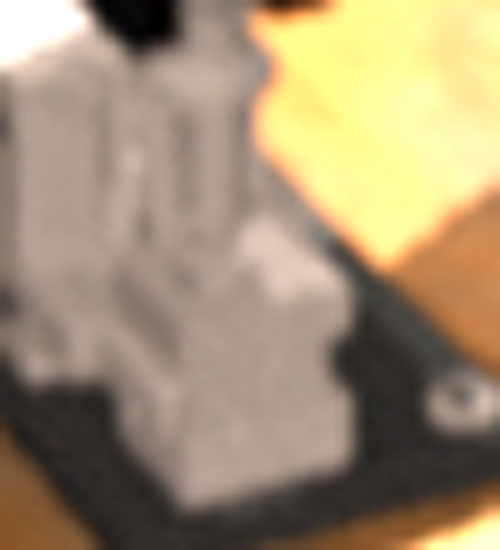

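Call:
{"method": "apply_moves", "body": {
  "delta_pos": [
    [0.3,0,0],
    [0.6,0,0],
    [0.9,0,0],
    [1.2,0,0],
    [1.2,0,0]
  ],
  "yaw": [0,0,0,0,0],
  "gripper": [0,0,0,0,0]
}}

```text
clock: 10.93
tool_pos: [0.5362, -0.1901, 0.0926]
eef_rot: [-0.505, -0.495, 0.51, -0.49]
contact_force: [0.5, 0.1, -0.3]
opening: 0.173
```

Call:
{"method": "apply_moves", "body": {
  "delta_pos": [
    [0.3,0,0],
    [0.6,0,0],
    [0.9,0,0],
    [1.2,0,0],
    [1.5,0,0],
    [1.8,0,0],
    [2.0,0,0],
    [2.0,0,0]
  ],
  "yaw": [0,0,0,0,0,0,0,0],
  "gripper": [0,0,0,0,0,0,0,0]
}}

```text
clock: 11.6
tool_pos: [0.5362, -0.1899, 0.0722]
eef_rot: [-0.505, -0.495, 0.51, -0.49]
contact_force: [0.9, 0.8, -1.5]
opening: 0.169
```

Run:
```python
from h import *
im=snapshot('side')[:,:,::-1]
st()
cv2.imwrite('pics/s11.png',cv2.resize(im[250:350,230:330],None,fx=6,fy=6,interpolation=cv2.INTER_CUBIC))
```

```text
t 11.65 p [ 0.5361 -0.1899  0.0724] mould [  0.4 -64.3] 72.4 toolx [-0.01  0.   -1.  ] y-ang deg -1.77 F [ 1.7  0.9 -0.6] open 0.173 q [ 0.55  0.93 -0.5   1.84  0.78  0.59 -0.49]
```

View pics/s11.png

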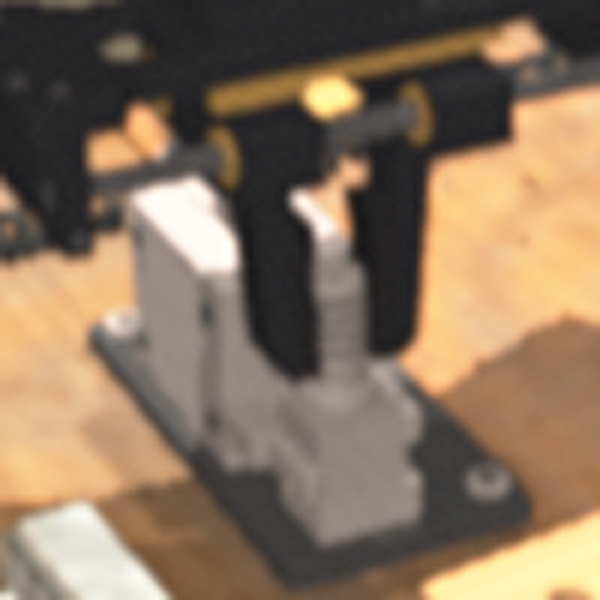

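Nearly home (collar just above the lug). Press down gently until contact force.

Call:
{"method": "apply_moves", "body": {
  "delta_pos": [
    [0.1,0,0],
    [0.2,0,0],
    [0.3,0,0],
    [0.4,0,0],
    [0.4,0,0]
  ],
  "yaw": [0,0,0,0,0],
  "gripper": [0,0,0,0,0]
}}

```text
clock: 12.07
tool_pos: [0.5363, -0.19, 0.07]
eef_rot: [-0.505, -0.494, 0.51, -0.49]
contact_force: [-2.3, -0.0, 12.9]
opening: 0.172
```

Call:
{"method": "apply_moves", "body": {
  "delta_pos": [
    [0,0,0],
    [-0.1,0,0],
    [-0.1,0,0],
    [-0.1,0,0],
    [-0.1,0,0],
    [-2,0,0],
    [-5,0,0],
    [-8,0,0],
    [-9,0,0],
    [-9,0,0]
  ],
  "yaw": [0,0,0,0,0,0,0,0,0,0],
  "gripper": [45,45,45,45,45,45,80,100,100,100]
}}

```text
clock: 12.9
tool_pos: [0.5387, -0.1901, 0.1623]
eef_rot: [-0.506, -0.493, 0.509, -0.492]
contact_force: [0.4, 0.6, -0.3]
opening: 0.731
```

Run:
```python
from h import *
im=snapshot('side')[:,:,::-1]
st(mw(0,0,150))
cv2.imwrite('pics/s12.png',cv2.resize(im[250:350,230:330],None,fx=6,fy=6,interpolation=cv2.INTER_CUBIC))
l=[.536,-.1905]
for z in(.044,.048,.082):print(z,(proj('side',[*l,z])-[230,250]+.5)*6-.5)
```

```text
t 12.95 p [ 0.5375 -0.1902  0.1605] mould [  1.8 -64.5] 160.5 toolx [-0.007 -0.001 -1.   ] y-ang deg -1.79 F [-0.3  0.3 -0.7] open 0.77 q [ 0.61  0.81 -0.61  1.8   0.65  0.76 -0.39]
delta cm [ 1.04 -0.12 -6.45]
0.044 [329.93883413 402.70617339]
0.048 [329.44732325 389.83328773]
0.082 [325.20623394 278.75729674]
```

View pics/s12.png

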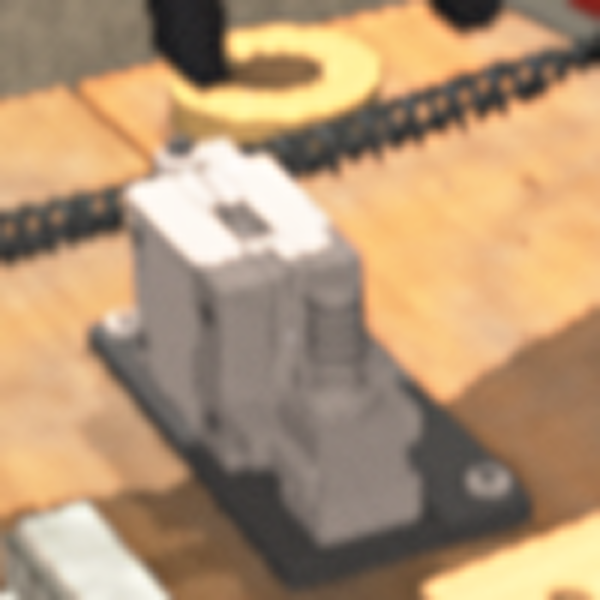

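Call:
{"method": "apply_moves", "body": {
  "delta_pos": [
    [0,0,-3],
    [0,-0.1,-6],
    [0,-0.1,-6.45],
    [0.5,-0.1,-6.45],
    [1,-0.1,-6.45],
    [2,-0.1,-6.45],
    [3.5,-0.1,-6.45],
    [4.5,-0.1,-6.45],
    [4.5,-0.1,-6.45]
  ],
  "yaw": [0,0,0,0,0,0,0,0,0],
  "gripper": [100,100,100,100,100,100,100,100,100]
}}

```text
clock: 13.7
tool_pos: [0.5362, -0.1271, 0.1124]
eef_rot: [-0.505, -0.494, 0.512, -0.489]
contact_force: [0.3, 0.6, -0.2]
opening: 0.998
```

Run:
```python
from h import *
im=snapshot('side')[:,:,::-1]
st(mw(0,0,45))
cv2.imwrite('pics/s13.png',cv2.resize(im[210:360,200:400],None,fx=4,fy=4,interpolation=cv2.INTER_CUBIC))
```

```text
t 13.75 p [ 0.5369 -0.1267  0.1137] mould [-1.2 -1.1] 113.7 toolx [-0.011 -0.002 -1.   ] y-ang deg -1.87 F [ 0.7 -0.4  0.9] open 0.998 q [ 0.46  0.85 -0.54  1.88  0.72  0.62 -0.57]
delta cm [ 6.86  0.2  -0.12]
```

View pics/s13.png

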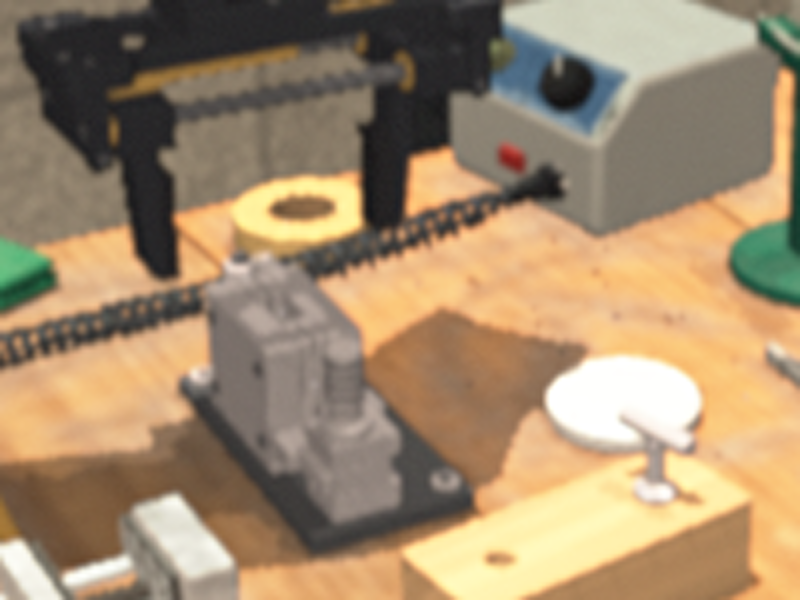

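Call:
{"method": "apply_moves", "body": {
  "delta_pos": [
    [1,0.15,-0.1],
    [2.5,0.15,-0.1],
    [4,0.15,-0.1],
    [5.5,0.15,-0.1],
    [6.5,0.15,-0.1],
    [6.8,0.15,-0.1],
    [6.8,0.15,-0.1]
  ],
  "yaw": [0,0,0,0,0,0,0],
  "gripper": [100,100,100,100,100,100,100]
}}

```text
clock: 14.33
tool_pos: [0.5374, -0.1259, 0.045]
eef_rot: [-0.505, -0.494, 0.511, -0.489]
contact_force: [0.8, 0.4, -0.7]
opening: 0.999
```

Run:
```python
from h import *
im=snapshot('top')
P=np.mean([ (snapshot('side'),get_state()['tool_pos'])[1] for _ in range(4)],0);print(P)
st(mw(0,0,45))
```

```text
[ 0.5382641  -0.12593274  0.04628461]
t 14.58 p [ 0.5383 -0.126   0.0464] mould [ 0.1 -0.3] 46.4 toolx [-0.009 -0.002 -1.   ] y-ang deg -1.87 F [ 0.7  0.1 -0.2] open 0.998 q [ 0.4   0.95 -0.43  1.9   0.83  0.49 -0.66]
delta cm [ 0.14 -0.01 -0.03]
```

Centred. Close with firm force.

Call:
{"method": "apply_moves", "body": {
  "delta_pos": [
    [0.1,0,0],
    [0.1,0,0],
    [0.1,0,0],
    [0.1,0,0],
    [0.1,0,0],
    [0.1,0,0],
    [0.1,0,0],
    [0.1,0,0],
    [0.1,0,0],
    [0.1,0,0]
  ],
  "yaw": [0,0,0,0,0,0,0,0,0,0],
  "gripper": [0,0,0,0,0,0,0,0,0,0],
  "force": 45
}}

```text
clock: 15.42
tool_pos: [0.5391, -0.126, 0.0454]
eef_rot: [-0.506, -0.493, 0.51, -0.49]
contact_force: [3.3, -1.3, -2.1]
opening: 0.496
```

Run:
```python
from h import *
im=snapshot('side')[:,:,::-1]; it=snapshot('top')[:,:,::-1]
st(mw(0,0,45))
cv2.imwrite('pics/s14.png',cv2.resize(im[210:360,200:400],None,fx=4,fy=4,interpolation=cv2.INTER_CUBIC))
cv2.imwrite('pics/t14.png',it)
```

```text
t 15.52 p [ 0.5391 -0.126   0.0454] mould [ 0.9 -0.2] 45.4 toolx [-0.008 -0.001 -1.   ] y-ang deg -1.88 F [ 4.6 -0.5 -3.6] open 0.494 q [ 0.4   0.95 -0.43  1.9   0.83  0.49 -0.66]
delta cm [ 0.05 -0.09 -0.03]
```

View pics/s14.png

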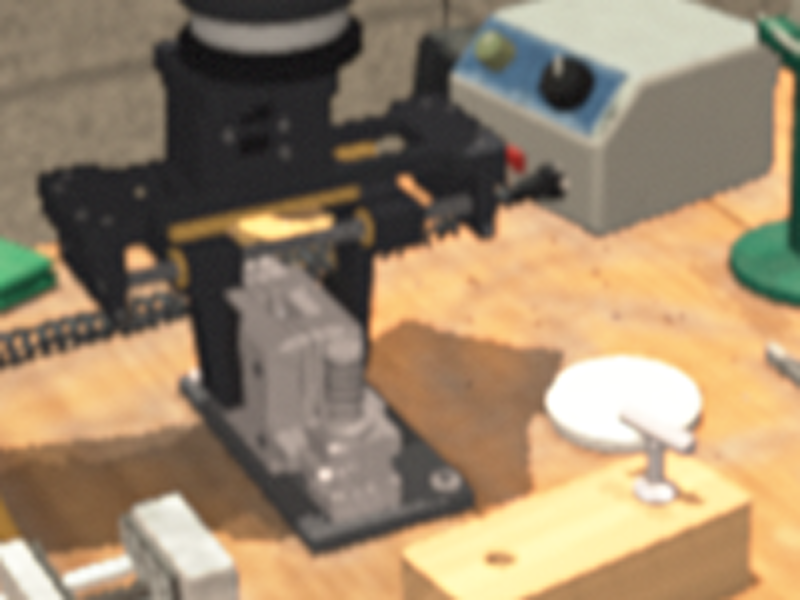

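View pics/t14.png

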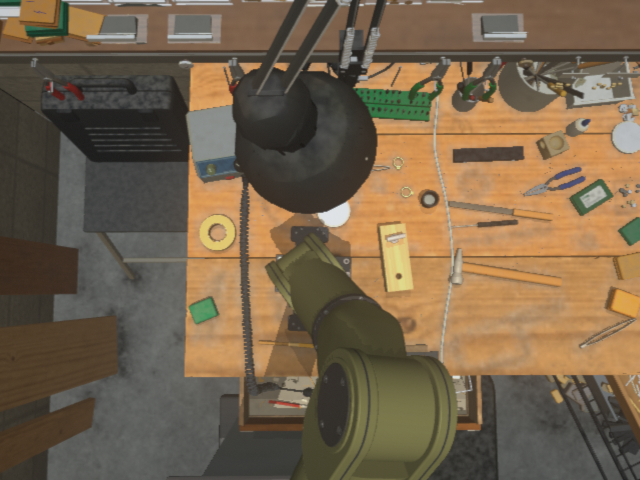

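Run:
```python
from h import *
st(); finish_job()
```

```text
t 15.52 p [ 0.5391 -0.126   0.0454] mould [ 0.9 -0.2] 45.4 toolx [-0.008 -0.001 -1.   ] y-ang deg -1.88 F [ 4.6 -0.5 -3.6] open 0.494 q [ 0.4   0.95 -0.43  1.9   0.83  0.49 -0.66]
the job is handed in; nothing more can be done
```

The job is done and handed in at 15.5 s. The mould is shut, the round-grip pin is home in the lugs, and the gripper is still squeezing both halves from above, set to 45 N.

- **Closing:** I pushed the swinging half until it hit its end stop (about 8 N). The top picture then showed the two halves parallel and touching.
- **Pin:** It slid in with almost no force. The tool stopped about where a seated collar should put it, with 13 N upward. After I let go, the side picture showed the pin upright with its collar on the top lug.
- **Holding:** The final opening is 0.494 of the stroke, about 43.5 mm against the 44 mm of the shut pair. The wrist force is under 6 N.
- **Other things:** The T-handled pin, tin and green mould show where they were in the last pictures. The tin is partly hidden by the lamp in the top view.

**Disagreements:**
- The side camera's positions sat about 2–3 mm off the top camera's. The offset was about the same for the pin and the hole, so I worked from the top view.
- The point network once confused the lug hole and the pin in the top view, and I ignored that reading.
- The tool was tilted about 0.5° at the end, with no visible effect.

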